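# Open a dead centrifuge by its emergency lid release

### The arm

A 6-joint arm with a two-finger parallel gripper is mounted at the origin on the work surface. World frame = base frame: x ahead of the robot, y to its left, z up, the work surface at z = 0. Lengths are in m, angles in rad, forces in N, time in s.
With the tool pointing down it reaches from about 0.275 to 1 m from the base axis. Payload 8.4 kg.
Tool frame: the origin (TCP) lies on the centre line of the jaws, within the pads' length; the fingertips stand 17 mm ahead of it and the grasp point (between the pads) lies 2 mm behind it (bot.tcp_to_tips is the y of the fingertips in the tool frame, in m); y points along the fingers, z is the direction in which the jaws open and shut, and the axes are right-handed (so a half turn about y gives the same grasp; the last joint's range is limited). The gripper opens to 85 mm and grips with 20 to 120 N. Pads are 22 mm wide; open, the fingers measure 114 mm over their backs; the gripper's body (76 mm by 85 mm) begins 54 mm behind the grasp point. The pads swing forward as they close: fully open they stand 13 mm farther back than shut.
Start: joints at [1.144, 0.353, 1.633, -0, 1.155, -0.002], TCP at [0.258, 0.569, 0.248] pointing down, gripper open.
Joint ranges: [-2.63, 2.63], [-0.92, 2.1], [0.06, 2.66], [-1.3, 4.44], [0, 2.69], [-3.02, 3.02]. Speed limits (rad/s): [2.22, 2.22, 2.79, 3.14, 3.14, 3.14].

### API

Orientations are given as a unit quaternion [x, y, z, w].
In Python, from workcell import bot, hand, kinematics, get_obs, vision, hand_in gives the robot as it stands. The module is installed in compiled form; this text tells all that it offers. Calls block until the motion is done:
- bot.reach(position, orientation): joint-space move of the TCP to a pose.
- bot.servo_line(position, ori=None, velocity=0.15): straight line of the TCP; ori=None keeps the orientation; velocity is the mean speed in m/s.
- bot.goto_joints(angles): joint-space move.
- hand.move_gripper(opening, strength=None): finger opening in m; strength is the grip in N (None keeps the last); returns when the fingers have stopped.
- bot.dwell(seconds).
- kinematics.solve_ik(position, orientation): joint angles nearest the present ones, or None.
- get_obs(): the state.
- vision.read_camera(name): name is "side" or "top"; returns a dict with "frame" (420x560x3 uint8, red, green, blue), "intrinsics" (3x3 intrinsics, pixels), "view" (4x4, takes a point from world to camera coordinates). Camera axes: x right, y down, z forward; pixel columns grow to the right and rows downward; lengths in m; the calibration is good to about 2 mm. A picture is of the moment at which its call begins. There is no depth.
A pose or a line that the arm cannot do raises bot.IKError and nothing moves.
- hand_in(): hands the job in, once; it reports no verdict.
The state is a dict: "time_s": time; "joint_pos": joint angles; "joint_vel": joint speeds; "joint_efforts": joint torques, N m; "position": TCP position; "orientation": TCP orientation; "wrist_force": force on the tool from outside, world axes, zero at the start; "ft_torque": the same for the moment, N m; "gripper_width": finger opening in m.
Only numpy, scipy, OpenCV 4.12 (cv2) and the standard library are available. Lean on these libraries where they do the work, as an engineer would, in place of code of your own. Each camera call takes 0.05 s, during which the arm holds its last target.

### The job

The power has failed and the samples are locked inside the small bench centrifuge. Take the flat screwdriver from the tool stand, lower it into the emergency release hole in the centrifuge's front deck, turn it there under light pressure until the blade drops into the slot, then turn clockwise (seen from above) until the lid springs ajar. Press gently all the time, afterwards stand the screwdriver upright in a hole of its stand again and leave it there, and do not disturb the tube rack, the bottle and the beaker.

Things in the scene. Friction and masses are not known exactly. Their poses are not given: they have to be found in the camera images.
- driver: Black flat screwdriver, 145 mm long, about 0.15 kg, upright in its stand. Origin: middle of the blade's tip edge; z up the shaft, x along the blade's width, y across its thickness. From the tip up: blade 12 x 2.4 mm, 7 mm long; round shaft 12 mm thick to 60 mm; round collar 34 mm thick from 60 to 66 mm; handle to 139 mm; low dome to 145 mm.
- handle (a point): Where to grasp the screwdriver: on its axis, 108 mm above the tip; axes as the screwdriver's. The handle is six-sided, 28 mm across flats; one pair of flats faces +y and -y, the other pairs follow every 60 degrees.
- stand: Fixed tool stand, an aluminium bridge 160 x 60 mm (x, y), top 72 mm high, 6 mm thick. Origin: under its centre, on the bench. Three 20 mm through holes along x at -55, 0 and +55 mm: the one at -55 holds a hex key standing 14 mm above the top, the middle one the screwdriver, which hangs by its collar, tip 12 mm above the bench.
- centrifuge: Fixed bench centrifuge, white housing 300 x 240 mm (x, y), deck 120 mm high; grey lid with a clear window, 14 mm thick, over the rear two thirds. Origin: under its centre, on the bench; its front looks to its own -x.
- hole (a point): Centre of the mouth of the emergency release hole, on the rim of a steel bush 39 mm in diameter (55 mm flange) standing 3 mm above the front deck; axes as the centrifuge's. The mouth is 26 mm wide and tapers to a 13.5 mm bore over the first 6 mm.
- slot (a point): Centre of the slotted spindle end, at the bottom of the hole, 19 mm below the rim; axes as the centrifuge's, NOT the slot's. The slot runs right across, 3.8 mm wide, 5 mm deep (blade seated: tip 24 mm below the rim). Its direction is not reported: it may point any way. About 3 to 8 N of pressure is right; 30 N in all, side load and twist included, is far too much.
- release (a joint): How far the release spindle has been turned, rad (friction 0.02 to 0.03 N m; a blade pressed with some 10 N or more can drag it): 0 as found, grows clockwise seen from above, stop at 1.0. The lid lets go at about 0.65 rad; the spindle stays where it is left.
- lid (a joint): Opening of the centrifuge lid, rad, hinged at the rear: 0 shut and latched; once released its spring lifts it to about 0.16 (front edge up some 30 mm).
- rack: Loose white tube rack 170 x 100 mm, with capped sample tubes up to 94 mm high. Origin: under its centre. To be left alone.
- bottle: Loose amber reagent bottle, 58 mm in diameter, 130 mm high. Origin: under its centre. To be left alone.
- beaker: Loose glass beaker, 70 mm in diameter, 85 mm high. Origin: under its centre. To be left alone.
Not all that is in view belongs to the job. Of the things shaped like the driver, the black one is meant.

How it is judged:
By the outcome, as a careful person would: the job done as asked, in the order asked, and still so for the second after the job is handed in, with the robot touching nothing.
It also fails if it takes over 72 s, if anything falls off the work surface, if the arm or the gripper's body presses on something with over 40 N, if the wrist force passes 120 N, or if a joint passes its speed limit or range.

## Working session

There is one attempt and no reset: what is moved stays moved. The work goes in short steps, each a Python script; the robot and the scene stay as the last script left them, time stands still between calls to the robot, and variables do not carry over. Pictures are saved under pics/ and viewed, and the job is handed in when it is done.

```bash
mkdir -p pics; ls; python3 - <<'E'
from workcell import bot, hand, kinematics, get_obs, vision
import cv2
for n in("side","top"):
    d=vision.read_camera(n); cv2.imwrite(f"pics/{n}0.png",cv2.resize(d["frame"][:,:,::-1],(800,600),interpolation=cv2.INTER_CUBIC)); print(d["intrinsics"],d["view"])
o=get_obs(); print(o)
E
```

```text
pics
[[540.67710894   0.         278.26704166]
 [  0.         540.67710894 209.49918884]
 [  0.           0.           1.        ]] [[ 0.72224356 -0.69120365  0.02453063 -0.39963982]
 [-0.37803568 -0.4242159  -0.82287903  0.32907884]
 [ 0.57918327  0.58504563 -0.56768684  1.26134651]
 [ 0.          0.          0.          1.        ]]
[[487.36703654   0.         287.95970974]
 [  0.         487.36703654 204.35039163]
 [  0.           0.           1.        ]] [[-0.00255116 -0.99998973  0.00374622  0.05295474]
 [-0.98896881  0.00196818 -0.14811082  0.63072316]
 [ 0.14810193 -0.00408275 -0.98896367  1.52568692]
 [ 0.          0.          0.          1.        ]]
{'time_s': 0.1, 'joint_pos': array([ 1.14359367e+00,  3.53586221e-01,  1.63405850e+00, -2.02995504e-05,
        1.15522565e+00, -2.39465188e-03]), 'joint_vel': array([-0.00060606, -0.0012934 , -0.00177333, -0.00037036, -0.00135373,
        0.00162874]), 'joint_efforts': array([ 1.29634373e-03, -6.06363630e+01, -3.42819428e+01,  2.15653326e-04,
        3.74945361e-03,  4.20210085e-06]), 'position': array([0.25742199, 0.56907055, 0.24763271]), 'orientation': array([ 0.69165917, -0.14915253,  0.14897278, -0.69077365]), 'wrist_force': array([-0.54973938, -0.50870598,  0.1860325 ]), 'ft_torque': array([ 0.01666841,  0.01222983, -0.00076957]), 'gripper_width': 0.08529498124280431}
```

View pics/side0.png

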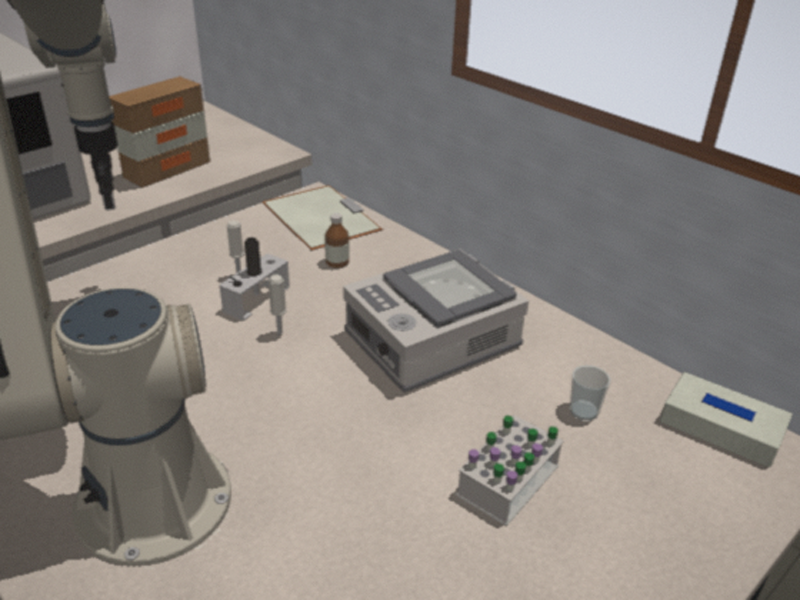

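View pics/top0.png

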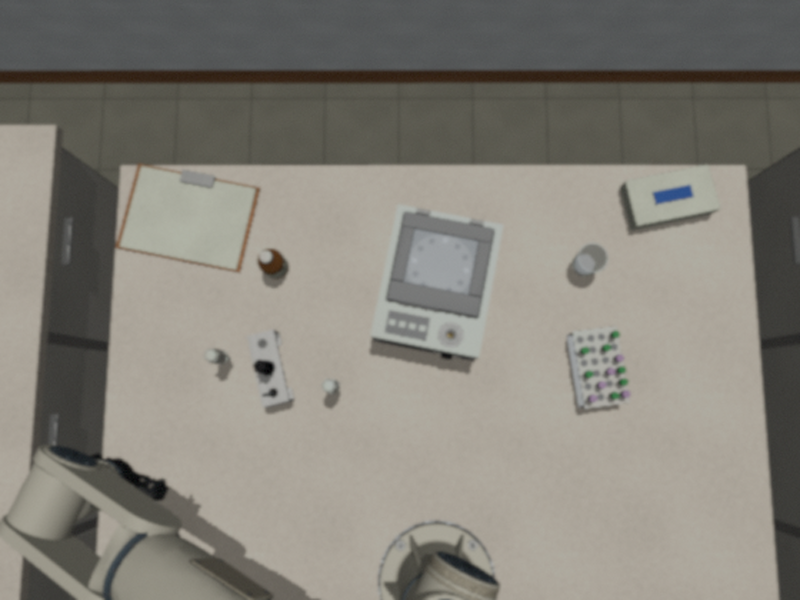

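Side view: the black driver is at (252,255) in the stand. Two grey-white decoys stand on either side, at (235,240) and (277,300), and the hex key is at (237,283). Top view: black driver (264,367), grey ones (215,355) and (330,387), hex key (270,393), free hole (262,343), release bush (450,334). I choose the black one and check it in crops.

```bash
python3 - <<'E'
from workcell import vision
import cv2
def crop(n,x0,y0,w,h,s,out):
    im=vision.read_camera(n)["frame"][:,:,::-1][y0:y0+h,x0:x0+w]
    cv2.imwrite(out,cv2.resize(im,None,fx=s,fy=s,interpolation=cv2.INTER_CUBIC))
crop("top",140,220,100,75,8,"pics/t_stand.png")
crop("side",145,145,80,96,6,"pics/s_stand.png")
crop("top",255,140,100,120,5,"pics/t_cent.png")
crop("side",230,165,150,110,5,"pics/s_cent.png")
E
```

```text
(no output)
```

View pics/t_stand.png

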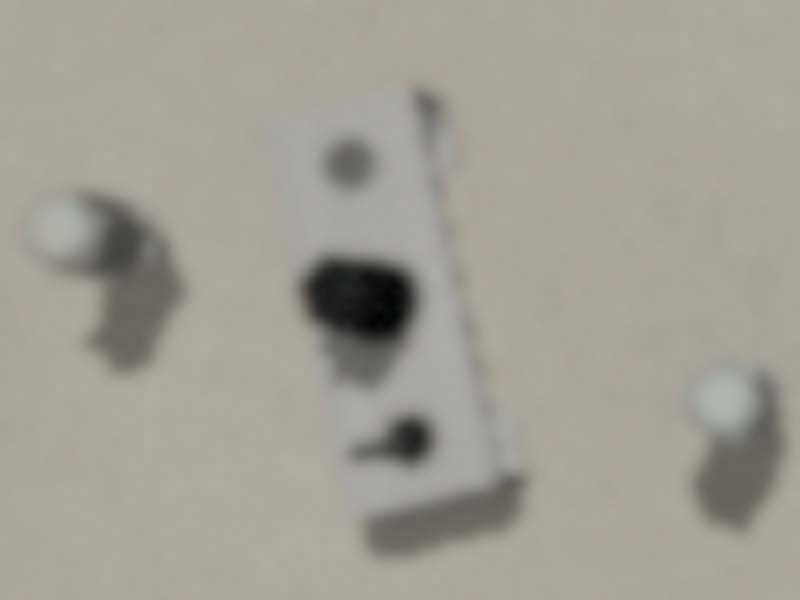

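View pics/s_stand.png

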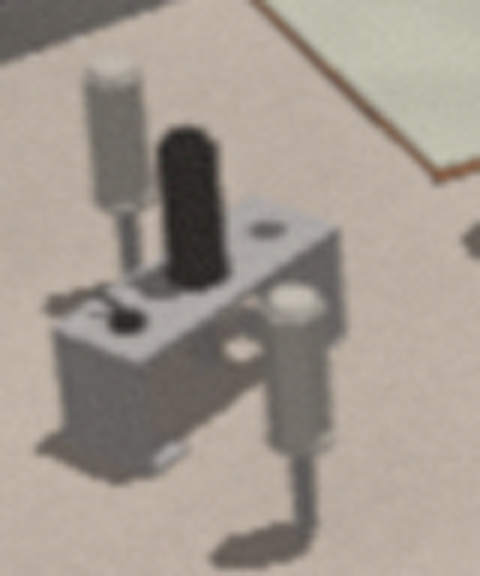

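View pics/t_cent.png

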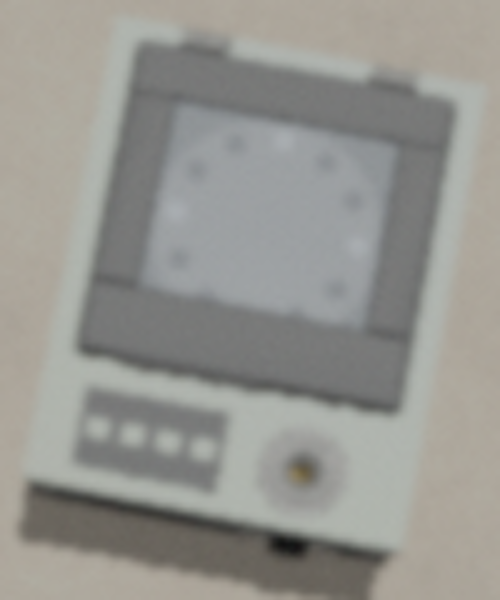

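View pics/s_cent.png

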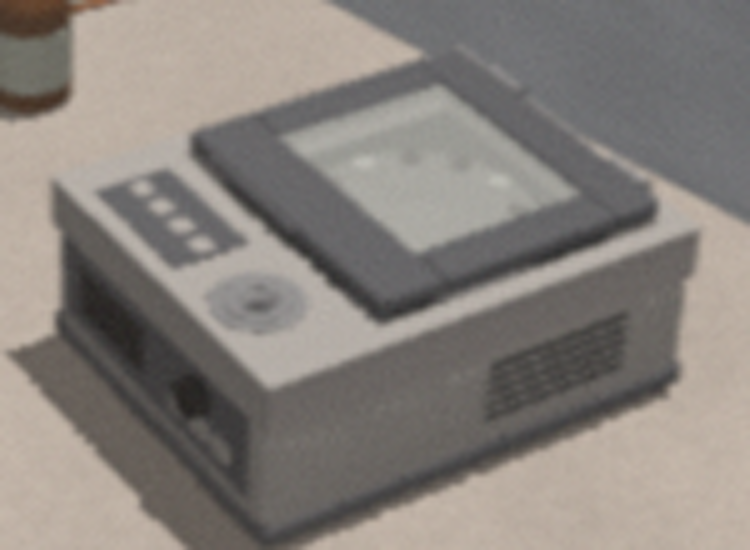

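```bash
cat > h.py <<'E'
import numpy as np, cv2
from scipy.optimize import least_squares
from workcell import bot, hand, kinematics, get_obs, vision
C={n:vision.read_camera(n) for n in("side","top")}
def proj(n,p):
    c=C[n]; q=c["view"]@np.r_[p,1]; q=c["intrinsics"]@q[:3]; return q[:2]/q[2]
def ray_z(n,px,z):
    c=C[n]; R=c["view"][:3,:3]; t=c["view"][:3,3]; o=-R.T@t; d=R.T@np.linalg.solve(c["intrinsics"],np.r_[px,1]); return o+d*(z-o[2])/d[2]
def tri(ps,pt):
    return least_squares(lambda p:np.r_[proj("side",p)-ps,proj("top",p)-pt],[.6,0,.1])
def cp(x0,y0,s,u,v): return np.array([(u+.5)/s-.5+x0,(v+.5)/s-.5+y0])
E
python3 - <<'E'
from h import *
np.set_printoptions(precision=4,suppress=True)
T=lambda u,v:cp(140,220,8,u,v); S=lambda u,v:cp(145,145,6,u,v)
for nm,t,s,z in[("freehole",(348,162),(267,230),.072),("cornTL",(272,128),(250,203),.072),("cornTR",(415,88),(340,232),.072),("cornBR",(500,485),(150,360),.072),("cornBL",(362,518),(57,328),.072),("dome",(338,293),(187,131),.157),("hexkey",(410,438),(127,320),.086)]:
    t=T(*t);s=S(*s); r=tri(s,t); print(nm,ray_z("top",t,z),ray_z("side",s,z),r.x,r.fun)
T=lambda u,v:cp(255,140,5,u,v); S=lambda u,v:cp(230,165,5,u,v)
for nm,t,s,z in[("hole",(302,467),(258,302),.123),("frontR",(395,550),(272,388),.12),("frontL",(25,485),(55,180),.12),("backR",(483,90),(697,232),.12)]:
    t=T(*t);s=S(*s); r=tri(s,t); print(nm,ray_z("top",t,z),ray_z("side",s,z),r.x,r.fun)
E
```

```text
freehole [0.5152 0.3811 0.072 ] [0.5155 0.3784 0.072 ] [0.516  0.3808 0.0706] [-0.2917  0.0028  0.1672 -0.2286]
cornTL [0.5286 0.4113 0.072 ] [0.5251 0.407  0.072 ] [0.5288 0.4123 0.0681] [ 0.0729 -0.0005 -0.0412  0.0565]
cornTR [0.5443 0.3556 0.072 ] [0.5435 0.351  0.072 ] [0.5454 0.3556 0.069 ] [-0.3361  0.0074  0.1958 -0.2623]
cornBR [0.3899 0.3185 0.072 ] [0.3982 0.3163 0.072 ] [0.3933 0.3157 0.0745] [-1.3364 -0.0143  0.7872 -1.1151]
cornBL [0.3774 0.3716 0.072 ] [0.3796 0.3719 0.072 ] [0.3781 0.3709 0.0732] [-0.2716 -0.0068  0.1548 -0.2248]
dome [0.4604 0.3654 0.157 ] [0.4651 0.3679 0.157 ] [0.4612 0.364  0.1602] [-0.4151 -0.0016  0.2316 -0.3242]
hexkey [0.4079 0.3512 0.086 ] [0.3993 0.3359 0.086 ] [0.4086 0.3532 0.0734] [-0.2482 -0.0034  0.1433 -0.2039]
hole [ 0.5311 -0.0302  0.123 ] [ 0.5282 -0.0335  0.123 ] [ 0.5314 -0.0304  0.1198] [ 0.0142 -0.0014 -0.0102  0.0121]
frontR [ 0.4808 -0.0863  0.12  ] [ 0.4835 -0.0904  0.12  ] [ 0.4829 -0.0882  0.1188] [-0.7734  0.0764  0.5801 -0.6846]
frontL [0.5208 0.1384 0.12  ] [0.5264 0.1351 0.12  ] [0.5234 0.1363 0.1205] [-1.0606  0.0633  0.6897 -0.8675]
backR [ 0.767  -0.1459  0.12  ] [ 0.7659 -0.1497  0.12  ] [ 0.7685 -0.1471  0.1172] [-0.2948  0.0546  0.2275 -0.234 ]
```

```bash
cat >> h.py <<'E'
def drvpts(x,y,yaw,z0,R=np.eye(3)):
    P=[]
    for k in range(6):
        a=yaw+np.pi/6*0+k*np.pi/3   # corners at 0,60.. (flats face +-y)
        for z in(.066,.139): P.append([x+.01617*np.cos(a),y+.01617*np.sin(a),z0+z])
    for a in np.linspace(0,2*np.pi,24,endpoint=False):
        for z in(.060,.066): P.append([x+.017*np.cos(a),y+.017*np.sin(a),z0+z])
        P.append([x+.005*np.cos(a),y+.005*np.sin(a),z0+.1445])
    return np.array(P)
E
python3 - <<'E'
from h import *
from itertools import product
np.set_printoptions(precision=4,suppress=True)
ROI={"top":(172,245,24,24),"side":(165,160,24,36)}
def soft(n):
    x0,y0,w,h=ROI[n]; g=C[n]["frame"][y0:y0+h,x0:x0+w].astype(float).mean(2); return g
G={n:soft(n) for n in ROI}
for n in G: print(n,G[n].min(),np.percentile(G[n],[5,20,50,80]))
K=12
def cover(n,P,d):
    x0,y0,w,h=ROI[n]
    hulls=[]
    m=np.zeros((h*K,w*K),np.uint8)
    px=np.array([proj(n,p) for p in P])+d
    hi=px[:12]; co=px[12:]
    cap=np.r_[px[1:12:2],co[2::3]]; col=np.r_[co[0::3],co[1::3]]
    for q in (hi,cap,col):
        hl=cv2.convexHull(((q-[x0,y0]+.5)*K-.5).astype(np.float32)); cv2.fillConvexPoly(m,np.round(hl).astype(np.int32),1)
    m=cv2.GaussianBlur(m.astype(np.float32),(0,0),K*.8)
    return cv2.resize(m,(w,h),interpolation=cv2.INTER_AREA)
def cost(n,yaw,v):
    m=cover(n,drvpts(.4615,.3655,yaw,.012),v); g=G[n]
    dark=np.clip((150-g)/(150-35),0,1)
    if n=="top": dark=dark*1
    # weights ignoring shadow mids
    w=np.ones_like(g)
    return ((dark-m)**2*w).sum()
from scipy.optimize import minimize
for n in ROI:
    out=[]
    for yd in range(0,60,6):
        r=minimize(lambda v:cost(n,np.radians(yd),v),[0,0],method="Nelder-Mead",options=dict(xatol=.02,fatol=.01,initial_simplex=[[0,0],[1,0],[0,1]])); out.append((yd,round(r.fun,2),*r.x.round(2)))
    print(n,out)
T=lambda u,v:cp(140,220,8,u,v); S=lambda u,v:cp(145,145,6,u,v)
print(tri(S(113,63),T(62,228)).x,tri(S(298,292),T(724,398)).x)
E
```

```text
top 2.3333333333333335 [ 23.9167  85.6667 162.3333 166.6667]
side 33.666666666666664 [ 41.3333  46.5333 119.3333 171.3333]
top [(0, np.float64(8.51), np.float64(-0.7), np.float64(0.83)), (6, np.float64(8.5), np.float64(-0.59), np.float64(0.85)), (12, np.float64(8.47), np.float64(-0.7), np.float64(0.87)), (18, np.float64(8.51), np.float64(-0.64), np.float64(0.82)), (24, np.float64(8.53), np.float64(-0.69), np.float64(0.79)), (30, np.float64(8.8), np.float64(-0.53), np.float64(0.79)), (36, np.float64(8.82), np.float64(-0.67), np.float64(0.79)), (42, np.float64(8.87), np.float64(-0.58), np.float64(0.91)), (48, np.float64(8.81), np.float64(-0.62), np.float64(0.84)), (54, np.float64(8.65), np.float64(-0.54), np.float64(0.88))]
side [(0, np.float64(25.24), np.float64(-0.13), np.float64(-0.34)), (6, np.float64(25.56), np.float64(-0.13), np.float64(-0.33)), (12, np.float64(26.66), np.float64(-0.15), np.float64(-0.28)), (18, np.float64(27.66), np.float64(-0.14), np.float64(-0.33)), (24, np.float64(28.55), np.float64(-0.15), np.float64(-0.21)), (30, np.float64(28.69), np.float64(-0.11), np.float64(-0.16)), (36, np.float64(28.23), np.float64(-0.16), np.float64(-0.25)), (42, np.float64(27.13), np.float64(-0.05), np.float64(-0.32)), (48, np.float64(25.94), np.float64(-0.07), np.float64(-0.33)), (54, np.float64(25.35), np.float64(-0.12), np.float64(-0.33))]
[0.4862 0.4703 0.1463] [0.4238 0.2223 0.1473]
```

```bash
cat >> h.py <<'E'
from scipy.spatial.transform import Rotation as Rn
def ori(th):  # jaw direction angle th (rad)
    c,s=np.cos(th),np.sin(th)
    return Rn.from_matrix(np.array([[s,0,c],[-c,0,s],[0,-1,0]])).as_quat()
def st(tag=""):
    o=get_obs(); R=Rn.from_quat(o["orientation"]).as_matrix()
    print(tag,"t%.2f"%o["time_s"],"p",o["position"].round(4),"jaw",round(np.degrees(np.arctan2(R[1,2],R[0,2])),1),"F",o["wrist_force"].round(2),"M",o["ft_torque"].round(3),"w",round(o["gripper_width"],4),"j6",round(o["joint_pos"][5],3)); return o
E
python3 - <<'E'
from h import *
np.set_printoptions(precision=3,suppress=True)
st()
for th in (-145,-85,-25,35,95,155,):
    print(th,kinematics.solve_ik(np.array([.461,.366,.118]),ori(np.radians(th))), kinematics.solve_ik(np.array([.531,-.031,.26]),ori(np.radians(th))))
E
```

```text
t0.60 p [0.258 0.569 0.248] jaw 65.7 F [ 0.09 -0.1  -0.23] M [ 0.018  0.024 -0.034] w 0.0854 j6 -0.002
-145 None [-0.061  0.196  1.819  0.     1.126  2.47 ]
-85 [ 0.668  0.45   1.817 -0.     0.874  2.152] [-0.061  0.196  1.819 -0.     1.126  1.422]
-25 [ 0.668  0.45   1.817 -0.     0.874  1.105] [-0.061  0.196  1.819 -0.     1.126  0.375]
35 [ 0.668  0.45   1.817 -0.     0.874  0.058] [-0.061  0.196  1.819 -0.     1.126 -0.672]
95 [ 0.668  0.45   1.817 -0.     0.874 -0.99 ] [-0.061  0.196  1.819 -0.     1.126 -1.719]
155 [ 0.668  0.45   1.817 -0.     0.874 -2.037] [-0.061  0.196  1.819 -0.     1.126 -2.766]
```

```bash
python3 - <<'E'
from h import *
th=np.radians(95); q=ori(th)
hand.move_gripper(.06,25)
st("g")
bot.reach(np.array([.461,.366,.215]),q); st("above")
cv2.imwrite("pics/t_above.png",cv2.resize(vision.read_camera("top")["frame"][215:300,130:250,::-1],None,fx=6,fy=6,interpolation=cv2.INTER_CUBIC))
cv2.imwrite("pics/s_above.png",cv2.resize(vision.read_camera("side")["frame"][100:240,110:250,::-1],None,fx=4,fy=4,interpolation=cv2.INTER_CUBIC))
E
```

```text
g t1.07 p [0.2576 0.5695 0.2483] jaw 65.7 F [0.11 0.2  0.22] M [0.008 0.011 0.037] w 0.0601 j6 -0.002
above t2.19 p [0.4608 0.3666 0.2152] jaw 95.0 F [-0.56 -0.55 -0.22] M [ 0.05  -0.037 -0.003] w 0.0599 j6 -0.988
```

View pics/s_above.png

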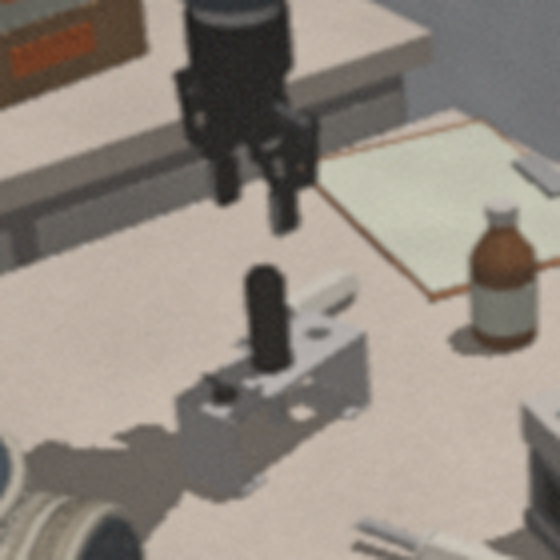

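View pics/t_above.png

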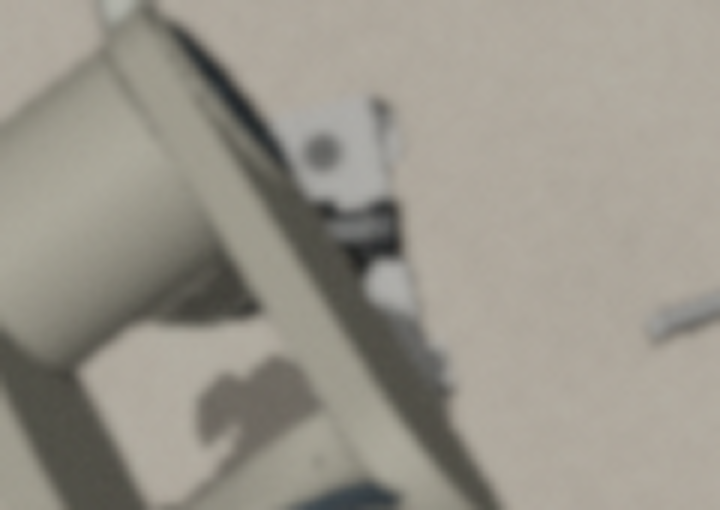

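The forces stayed near zero, yet both grey decoys now lie down: one behind the stand, one near (400,540) in the side crop. I'll look at the whole view before descending.

```bash
python3 - <<'E'
from h import *
for n in C: cv2.imwrite(f"pics/{n}1.png",cv2.resize(C[n]["frame"][120:340,80:373,::-1] if n=="side" else C[n]["frame"][120:340,60:353,::-1],(799,600),interpolation=cv2.INTER_CUBIC))
st()
E
```

```text
t2.39 p [0.4605 0.3669 0.2151] jaw 95.1 F [-0.09  0.83 -0.04] M [-0.044  0.072  0.022] w 0.06 j6 -0.989
```

View pics/side1.png

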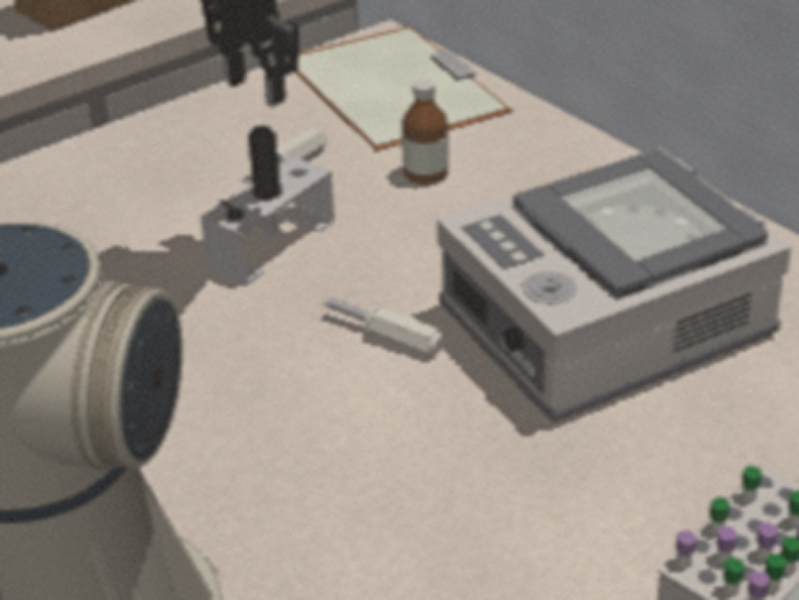

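View pics/top1.png

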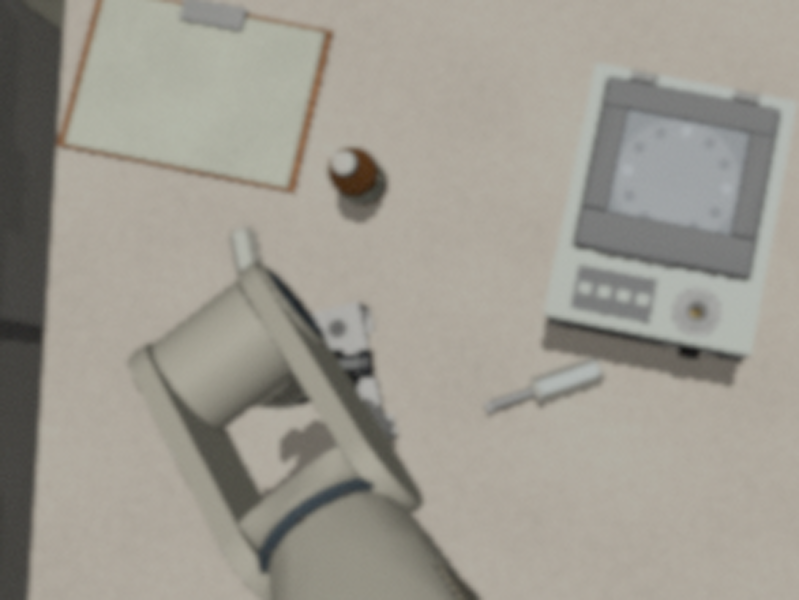

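Both decoys toppled by themselves. They now lie flat on the bench, one beyond the stand and one in front of the centrifuge (top view about (545,385)), clear of the work. Next I descend and grasp.

```bash
python3 - <<'E'
from h import *
bot.servo_line(np.array([.461,.366,.118]),velocity=.12); st("down")
cv2.imwrite("pics/s_down.png",cv2.resize(vision.read_camera("side")["frame"][130:230,130:230,::-1],None,fx=6,fy=6,interpolation=cv2.INTER_CUBIC))
hand.move_gripper(.02,25); st("grip")
cv2.imwrite("pics/s_grip.png",cv2.resize(vision.read_camera("side")["frame"][130:230,130:230,::-1],None,fx=6,fy=6,interpolation=cv2.INTER_CUBIC))
E
```

```text
down t3.45 p [0.4614 0.3663 0.1186] jaw 95.0 F [ 0.33 -0.83  0.4 ] M [0.037 0.027 0.025] w 0.06 j6 -0.99
grip t3.87 p [0.4613 0.3663 0.1187] jaw 95.0 F [-0.83  0.29  5.89] M [-0.139  0.168 -0.039] w 0.0305 j6 -0.99
```

View pics/s_grip.png

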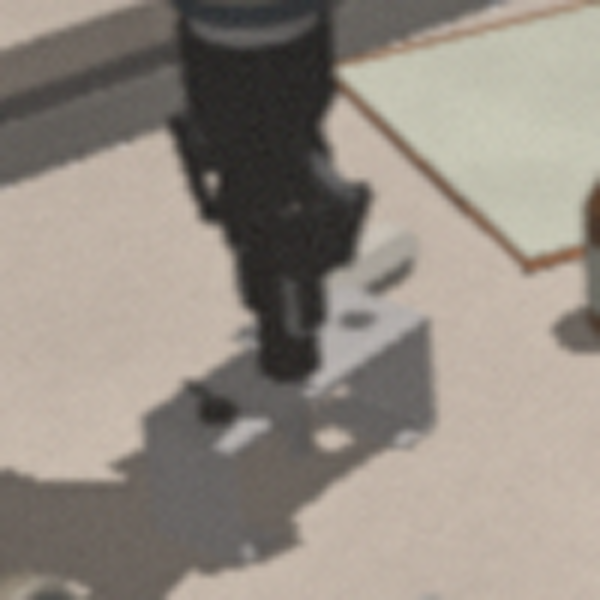

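Grip width is 30.5 mm, not 28, so the jaws sit about 11° off the flats. The stand's yaw is 14°, so I regrip at 105°.

```bash
python3 - <<'E'
from h import *
hand.move_gripper(.045); 
bot.reach(np.array([.461,.366,.118]),ori(np.radians(105))); st("rot")
hand.move_gripper(.02,30); o=st("grip")
E
```

```text
rot t4.60 p [0.4609 0.3659 0.1178] jaw 104.8 F [-0.56 -0.3   0.28] M [-0.011  0.029 -0.024] w 0.0451 j6 -1.16
grip t4.88 p [0.461 0.366 0.118] jaw 104.9 F [ 0.1  -0.42  0.94] M [-0.021  0.046 -0.033] w 0.0288 j6 -1.162
```

```bash
python3 - <<'E'
from h import *
hand.move_gripper(.040); 
bot.reach(np.array([.461,.366,.118]),ori(np.radians(108.2)))
hand.move_gripper(.02,40); o=st("grip")
bot.servo_line(np.array([.461,.366,.290]),velocity=.2); st("lift")
for n,r in(("side",(80,200,120,240)),("top",(200,310,130,250))):
    cv2.imwrite(f"pics/{n}_lift.png",cv2.resize(vision.read_camera(n)["frame"][r[0]:r[1],r[2]:r[3],::-1],None,fx=5,fy=5,interpolation=cv2.INTER_CUBIC))
E
```

```text
grip t5.75 p [0.4611 0.3661 0.1181] jaw 108.2 F [-0.15 -0.31  2.12] M [ 0.029  0.012 -0.016] w 0.0278 j6 -1.219
lift t6.76 p [0.4604 0.3655 0.2887] jaw 108.2 F [-0.03  0.26 -1.33] M [0.006 0.02  0.017] w 0.0279 j6 -1.22
```

View pics/side_lift.png

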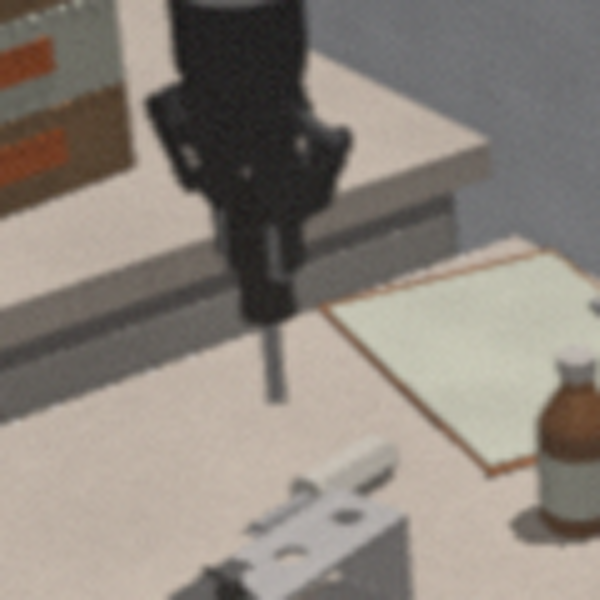

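```bash
python3 - <<'E'
from h import *
bot.reach(np.array([.5305,-.031,.27]),ori(np.radians(160))); st("hole")
bot.servo_line(np.array([.5305,-.031,.240]),velocity=.1); st("hole")
for n,r in(("side",(135,235,240,360)),("top",(190,270,260,360))):
    f=vision.read_camera(n)["frame"]; cv2.imwrite(f"pics/{n}_h.png",cv2.resize(f[r[0]:r[1],r[2]:r[3],::-1],None,fx=6,fy=6,interpolation=cv2.INTER_CUBIC))
E
```

```text
hole t8.45 p [ 0.5307 -0.0305  0.27  ] jaw 160.0 F [ 0.2   0.5  -0.75] M [-0.019 -0.017 -0.034] w 0.0282 j6 -2.853
hole t8.90 p [ 0.5304 -0.0306  0.2398] jaw 160.0 F [-0.03  0.38 -0.6 ] M [-0.055 -0.033 -0.045] w 0.0275 j6 -2.854
```

View pics/side_h.png

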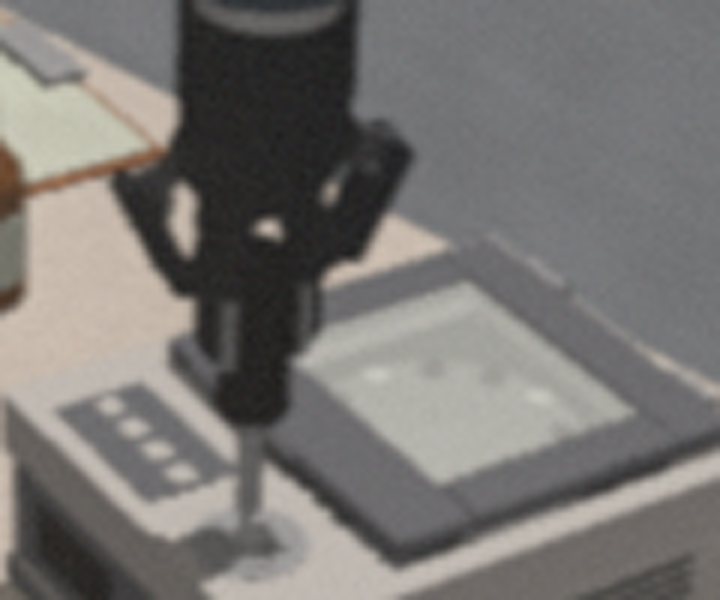

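View pics/top_h.png

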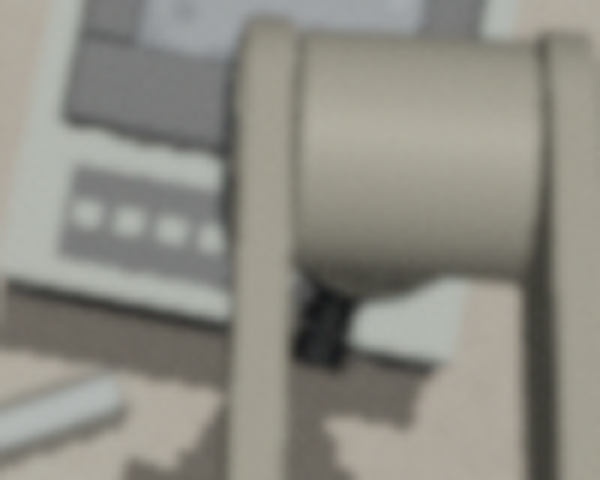

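```bash
python3 - <<'E'
from h import *
p=get_obs()["position"]
f=C["side"]["frame"]; cv2.imwrite("pics/s_tip.png",cv2.resize(f[195:240,255:310,::-1],None,fx=14,fy=13.3333,interpolation=cv2.INTER_CUBIC))
tc=lambda q:((q[0]-255+.5)*14-.5,(q[1]-195+.5)*13.333-.5)
for dz in(-.106,-.099,-.075,-.046): print(dz,tc(proj("side",p+[0,0,dz])),proj("side",p+[0,0,dz]))
print("hole",tc((281.2,225.0)), tc(proj("side",[.5311,-.0302,.123])))
for d in ([.005,0,0],[0,.005,0],[0,0,.005]): print(np.array(tc(proj("side",p+[0,0,-.106]+np.array(d))))-tc(proj("side",p+[0,0,-.106])))
E
```

```text
-0.106 (np.float64(376.0927032167708), np.float64(349.34456897947547)) [281.3994788  220.73899865]
-0.099 (np.float64(377.0952316914726), np.float64(321.5084372950577)) [281.47108798 218.65123658]
-0.075 (np.float64(380.5739968252457), np.float64(224.91730117617234)) [281.7195712  211.40672026]
-0.046 (np.float64(384.8653175659971), np.float64(105.76480600609129)) [282.02609411 202.4700597 ]
hole (373.29999999999984, 406.1565) (np.float64(372.27320957317704), np.float64(393.64600391346954))
[18.41854825 -9.51794466]
[-17.79573823 -10.64751527]
[  0.71553924 -19.86760973]
```

View pics/s_tip.png

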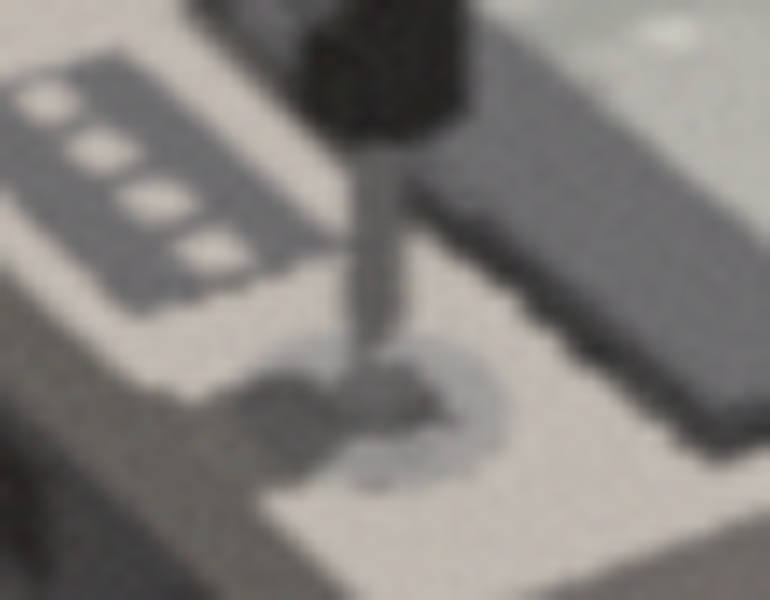

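```bash
cat >> h.py <<'E'
def force(n=5,dt=.01):
    F=[];M=[]
    for _ in range(n):
        o=get_obs(); F.append(o["wrist_force"]); M.append(o["ft_torque"]); bot.dwell(dt)
    return np.mean(F,0),np.mean(M,0)
E
python3 - <<'E'
from h import *
F0,M0=force(10); st("bias"); print(F0,M0); np.save("bias.npy",np.r_[F0,M0])
tgt=np.array([.5298,-.0316,.240])
while tgt[2]>.2075:
    tgt[2]-=.002
    bot.servo_line(tgt,velocity=.04); F,M=force(3); F-=F0;M-=M0
    o=get_obs(); print("t%.2f"%o["time_s"],tgt.round(4),o["position"].round(4),"F",F.round(2),"M",M.round(3))
    if np.hypot(*F[:2])>2.5 or F[2]>4: break
E
```

```text
bias t9.28 p [ 0.5307 -0.031   0.2404] jaw 160.0 F [-0.39 -0.   -0.62] M [-0.003  0.014  0.022] w 0.0278 j6 -2.854
[ 0.13784185  0.03323098 -1.19214472] [-0.01153246  0.00833056  0.00664397]
t9.56 [ 0.5298 -0.0316  0.238 ] [ 0.5297 -0.0317  0.2379] F [-0.19  0.14  0.16] M [ 0.019  0.005 -0.004]
t9.83 [ 0.5298 -0.0316  0.236 ] [ 0.5297 -0.0316  0.2358] F [-0.    0.45 -0.6 ] M [ 0.011 -0.007 -0.037]
t10.11 [ 0.5298 -0.0316  0.234 ] [ 0.5297 -0.0316  0.2339] F [0.4  0.17 0.03] M [-0.005 -0.034 -0.023]
t10.38 [ 0.5298 -0.0316  0.232 ] [ 0.5297 -0.0316  0.2319] F [-0.27  0.68  0.41] M [ 0.017 -0.015  0.017]
t10.66 [ 0.5298 -0.0316  0.23  ] [ 0.5297 -0.0316  0.2299] F [ 0.54  0.3  -0.11] M [ 0.021 -0.006 -0.003]
t10.93 [ 0.5298 -0.0316  0.228 ] [ 0.5297 -0.0316  0.2279] F [-0.26 -0.04 -0.39] M [-0.013  0.004  0.018]
t11.21 [ 0.5298 -0.0316  0.226 ] [ 0.5297 -0.0316  0.2259] F [ 0.1   0.12 -0.24] M [ 0.022  0.004 -0.012]
t11.48 [ 0.5298 -0.0316  0.224 ] [ 0.5297 -0.0316  0.2239] F [-0.31 -0.38 -0.07] M [ 0.013 -0.029  0.033]
t11.76 [ 0.5298 -0.0316  0.222 ] [ 0.5297 -0.0316  0.2219] F [ 0.1
[... 184 characters left out ...]
 -0.0316  0.2179] F [-0.18 -0.03 -0.22] M [ 0.011 -0.007 -0.006]
t12.58 [ 0.5298 -0.0316  0.216 ] [ 0.5297 -0.0316  0.2159] F [-0.17 -0.33  0.5 ] M [ 0.013  0.013 -0.039]
t12.86 [ 0.5298 -0.0316  0.214 ] [ 0.5297 -0.0316  0.2139] F [-0.71  0.52  0.3 ] M [-0.022 -0.027 -0.011]
t13.13 [ 0.5298 -0.0316  0.212 ] [ 0.5297 -0.0316  0.2119] F [ 0.18 -0.58 -0.1 ] M [ 0.014  0.006 -0.004]
t13.41 [ 0.5298 -0.0316  0.21  ] [ 0.5297 -0.0316  0.2099] F [-0.06  0.02  0.02] M [ 0.02  -0.011 -0.013]
t13.68 [ 0.5298 -0.0316  0.208 ] [ 0.5297 -0.0316  0.2079] F [-0.18  0.09  0.01] M [-0.019 -0.001 -0.007]
t13.96 [ 0.5298 -0.0316  0.206 ] [ 0.5297 -0.0316  0.2059] F [-0.2  -0.1  -0.42] M [-0.02   0.013 -0.016]
```

```bash
python3 - <<'E'
from h import *
b=np.load("bias.npy");F0,M0=b[:3],b[3:]
cv2.imwrite("pics/s_in.png",cv2.resize(C["side"]["frame"][175:240,255:310,::-1],None,fx=9,fy=9,interpolation=cv2.INTER_CUBIC))
tgt=np.array([.5298,-.0316,.206])
while tgt[2]>.196:
    tgt[2]-=.0007
    bot.servo_line(tgt,velocity=.03); F,M=force(4); F-=F0;M-=M0
    o=get_obs(); print("t%.2f"%o["time_s"],tgt.round(4),o["position"].round(4),"F",F.round(2),"M",M.round(3))
    if np.hypot(*F[:2])>2.5 or F[2]>2: break
E
```

```text
t14.34 [ 0.5298 -0.0316  0.2053] [ 0.5298 -0.0316  0.2053] F [-0.42 -0.15 -0.44] M [-0.048 -0.032 -0.003]
t14.62 [ 0.5298 -0.0316  0.2046] [ 0.53   -0.0316  0.205 ] F [-1.11  0.21  5.08] M [ 0.064  0.231 -0.001]
```

View pics/s_in.png

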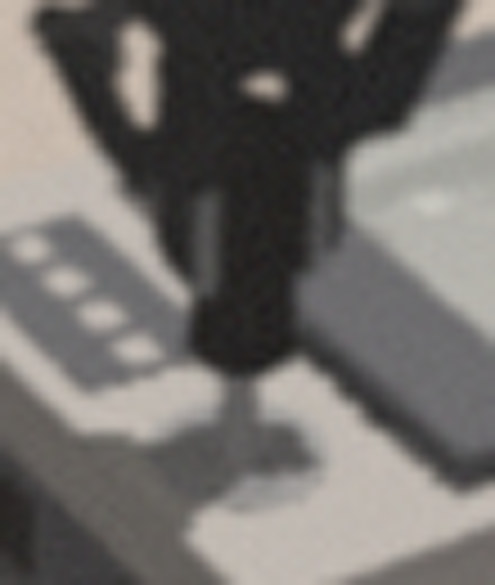

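```bash
cat > turn.py <<'E'
from h import *
import json,sys
b=np.load("bias.npy");F0,M0=b[:3],b[3:]
def turn(tgt,th,n,step=5,fz=5.0,v=1):
    for i in range(n):
        th-=step
        bot.reach(tgt,ori(np.radians(th))); F,M=force(4); F=F-F0;M=M-M0
        o=get_obs(); print("t%.2f th%.0f"%(o["time_s"],th),"tgt",(tgt*1e3).round(2),"p",(o["position"]*1e3).round(1),"F",F.round(1),"M",M.round(3))
        if np.linalg.norm(F)>14: print("STOP high"); break
        tgt=tgt+np.r_[np.clip(.00006*F[:2],-.0004,.0004),np.clip((F[2]-fz)*.00005,-.0004,.0003)]
        if F[2]<1.0: print("DROP"); break
    json.dump([list(tgt),th],open("s.json","w"))
    return tgt,th
E
python3 - <<'E'
from turn import *
turn(np.array([.5298,-.0316,.2046]),160,6)
E
```

```text
t15.01 th155 tgt [529.8 -31.6 204.6] p [530.  -31.6 204.9] F [-0.9  0.4  6.7] M [ 0.105  0.225 -0.021]
t15.29 th150 tgt [529.74 -31.57 204.68] p [530.  -31.6 204.9] F [-1.  -0.   6.4] M [ 0.065  0.132 -0.012]
t15.57 th145 tgt [529.68 -31.57 204.75] p [529.9 -31.6 204.9] F [-0.7  0.4  6.8] M [0.113 0.112 0.058]
t15.86 th140 tgt [529.64 -31.55 204.84] p [529.7 -31.5 204.9] F [-0.3  0.5  6.1] M [0.186 0.157 0.031]
t16.14 th135 tgt [529.62 -31.52 204.89] p [529.6 -31.4 204.9] F [-1.3  0.8  6.6] M [0.317 0.221 0.064]
t16.43 th130 tgt [529.54 -31.47 204.97] p [529.5 -31.4 204.9] F [-0.9  1.5  6.1] M [0.401 0.21  0.047]
```

```bash
python3 - <<'E'
from turn import *
t,th=json.load(open("s.json")); t,th=turn(np.array(t)+[0,0,.0001],th,4,fz=4.5)
f=vision.read_camera("side")["frame"]; cv2.imwrite("pics/s_a.png",cv2.resize(f[155:285,220:390,::-1],None,fx=4.5,fy=4.5,interpolation=cv2.INTER_CUBIC))
E
```

```text
t16.81 th125 tgt [529.49 -31.38 205.12] p [529.4 -31.3 205. ] F [-1.   1.8  4.2] M [0.549 0.186 0.076]
t17.09 th120 tgt [529.43 -31.28 205.11] p [529.3 -31.2 205. ] F [-0.5  2.3  3.7] M [0.587 0.235 0.057]
t17.38 th115 tgt [529.4  -31.14 205.07] p [529.3 -31.1 205. ] F [-1.1  2.7  4.1] M [0.687 0.276 0.056]
t17.66 th110 tgt [529.33 -30.98 205.05] p [529.2 -30.9 205. ] F [-1.3  2.2  3.4] M [0.692 0.273 0.035]
```

View pics/s_a.png

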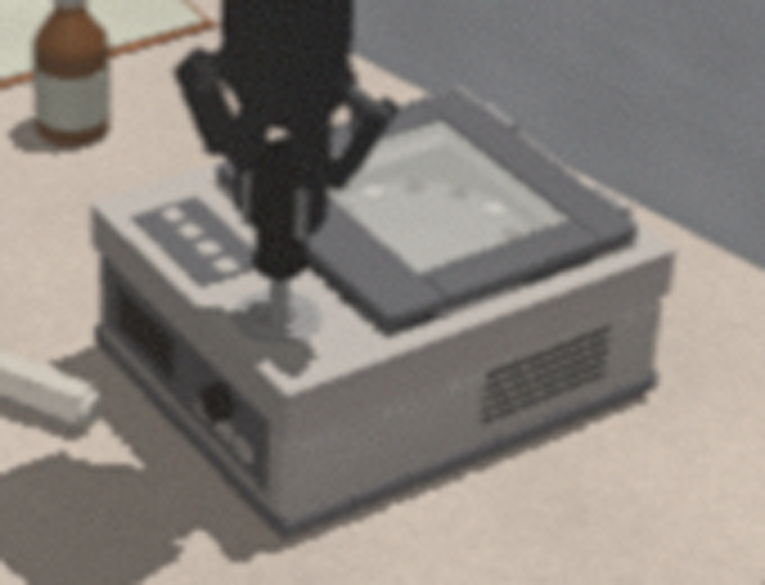

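```bash
sed -i 's/.00006\*F\[:2\],-.0004,.0004/.00012*F[:2],-.0005,.0005/; s/if np.linalg.norm(F)>14/if np.linalg.norm(F)>14 or M[2]>.2/' turn.py; python3 - <<'E'
from turn import *
t,th=json.load(open("s.json")); t,th=turn(np.array(t)+[0,0.0003,0],th,4,fz=4.5)
f=vision.read_camera("side")["frame"]; cv2.imwrite("pics/s_b.png",cv2.resize(f[155:285,220:390,::-1],None,fx=4.5,fy=4.5,interpolation=cv2.INTER_CUBIC))
E
```

```text
t18.09 th105 tgt [529.25 -30.55 204.99] p [529.2 -30.7 205. ] F [-1.4  1.7  3.7] M [0.397 0.344 0.036]
t18.38 th100 tgt [529.09 -30.35 204.95] p [529.1 -30.5 205. ] F [-1.5  0.7  3.7] M [0.257 0.309 0.001]
t18.66 th95 tgt [528.9  -30.26 204.92] p [528.9 -30.3 205. ] F [-1.6  1.   3.9] M [ 0.266  0.289 -0.014]
t18.94 th90 tgt [528.7  -30.14 204.89] p [528.8 -30.2 205. ] F [-1.2  1.3  4.4] M [0.255 0.224 0.001]
```

View pics/s_b.png

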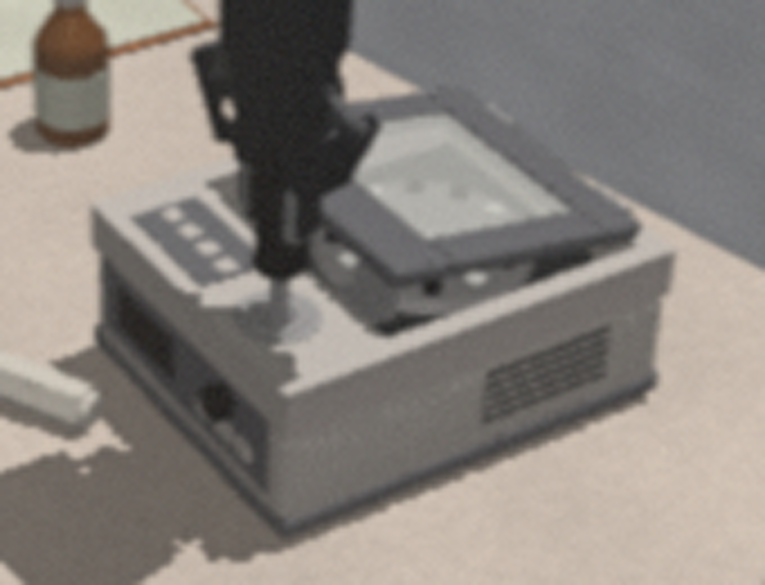

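The lid is ajar, with its front edge clearly raised in the side view around (400,275). I withdraw straight up and carry the driver back to the stand's middle hole.

```bash
python3 - <<'E'
from turn import *
t,th=json.load(open("s.json")); t=np.array(t)
bot.servo_line(t+[0,0,.09],velocity=.1); st("up")
bot.reach(np.array([.461,.366,.29]),ori(np.radians(108.2))); st("stand")
for n,r in(("side",(80,200,120,240)),):
    cv2.imwrite(f"pics/{n}_ret.png",cv2.resize(vision.read_camera(n)["frame"][r[0]:r[1],r[2]:r[3],::-1],None,fx=5,fy=5,interpolation=cv2.INTER_CUBIC))
E
```

```text
up t20.14 p [ 0.5281 -0.03    0.2942] jaw 90.0 F [-0.26  0.2  -0.95] M [-0.025 -0.    -0.039] w 0.0279 j6 -1.63
stand t21.63 p [0.4615 0.3651 0.29  ] jaw 108.1 F [ 0.39 -0.03 -1.22] M [-0.043  0.014 -0.007] w 0.0279 j6 -1.22
```

View pics/side_ret.png

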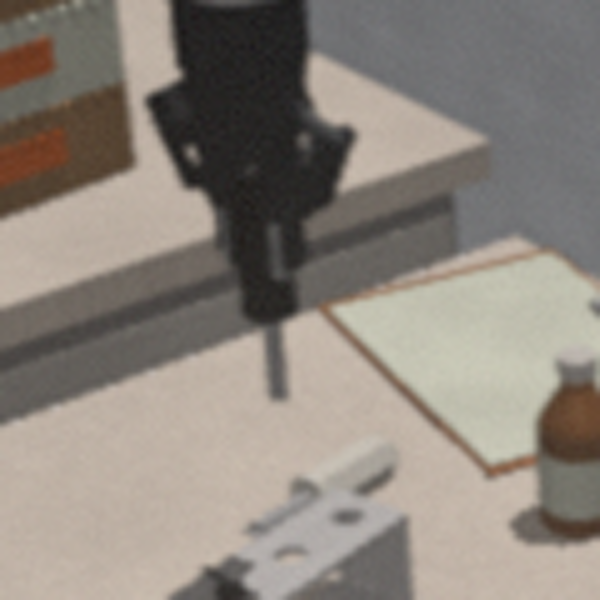

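The picture matches the one taken after the lift, with the driver's tip at (277,398), so it has not shifted in the hand. I lower it with force checks.

```bash
python3 - <<'E'
from turn import *
F0,_=force(8)
bot.servo_line(np.array([.461,.366,.205]),velocity=.1)
z=.205; ok=True
while z>.1165:
    z-= .006 if z>.128 else .001
    bot.servo_line(np.array([.461,.366,z]),velocity=.06); F,M=force(3); F=F-F0
    if np.linalg.norm(F)>2 : print(round(z,4),F.round(2))
    if F[2]>4 or np.hypot(*F[:2])>4: break
st("low")
f=vision.read_camera("side")["frame"]; cv2.imwrite("pics/s_low.png",cv2.resize(f[130:230,130:230,::-1],None,fx=6,fy=6,interpolation=cv2.INTER_CUBIC))
E
```

```text
0.117 [-3.74 -2.46 13.17]
low t29.18 p [0.4612 0.3661 0.1181] jaw 108.2 F [-2.29 -1.6  11.92] M [-0.412  0.452  0.057] w 0.0277 j6 -1.22
```

View pics/s_low.png

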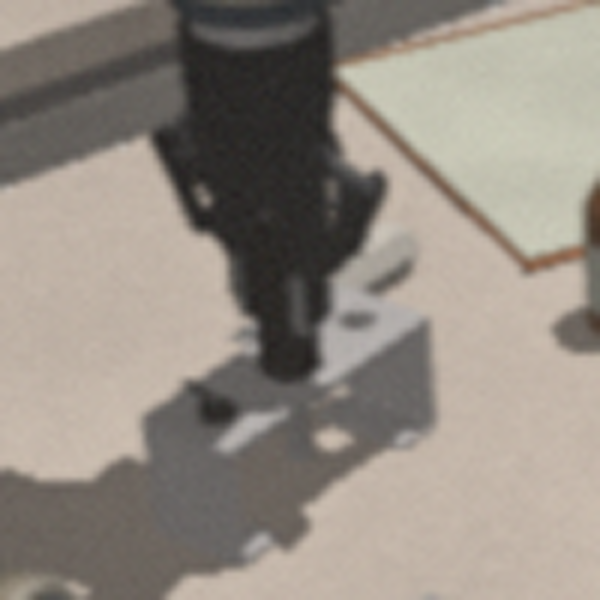

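```bash
python3 - <<'E'
from turn import *
bot.servo_line(np.array([.461,.366,.1182]),velocity=.03); st("relax")
hand.move_gripper(.05); st("open")
bot.servo_line(np.array([.461,.366,.24]),velocity=.12); st("up")
bot.reach(np.array([.30,.52,.27]),ori(np.radians(66))); st("away")
for n,r in(("side",(120,340,80,373)),("top",(110,330,100,480))):
    cv2.imwrite(f"pics/{n}_end.png",cv2.resize(vision.read_camera(n)["frame"][r[0]:r[1],r[2]:r[3],::-1],None,fx=2.1 if n=="top" else 2.7,fy=2.1 if n=="top" else 2.7,interpolation=cv2.INTER_CUBIC))
E
```

```text
relax t29.57 p [0.461  0.366  0.1181] jaw 108.2 F [ 0.1  -0.06  1.54] M [-0.106  0.081  0.009] w 0.0276 j6 -1.22
open t29.92 p [0.461  0.366  0.1181] jaw 108.2 F [ 0.1  -0.23 -0.42] M [ 0.063 -0.011  0.004] w 0.0501 j6 -1.22
up t31.08 p [0.4606 0.3657 0.2392] jaw 108.2 F [ 0.38 -0.53 -0.15] M [-0.026  0.015 -0.035] w 0.0498 j6 -1.22
away t32.12 p [0.3002 0.5196 0.2694] jaw 66.1 F [ 1.24 -0.41 -0.58] M [ 0.006 -0.01  -0.017] w 0.0499 j6 -0.109
```

View pics/side_end.png

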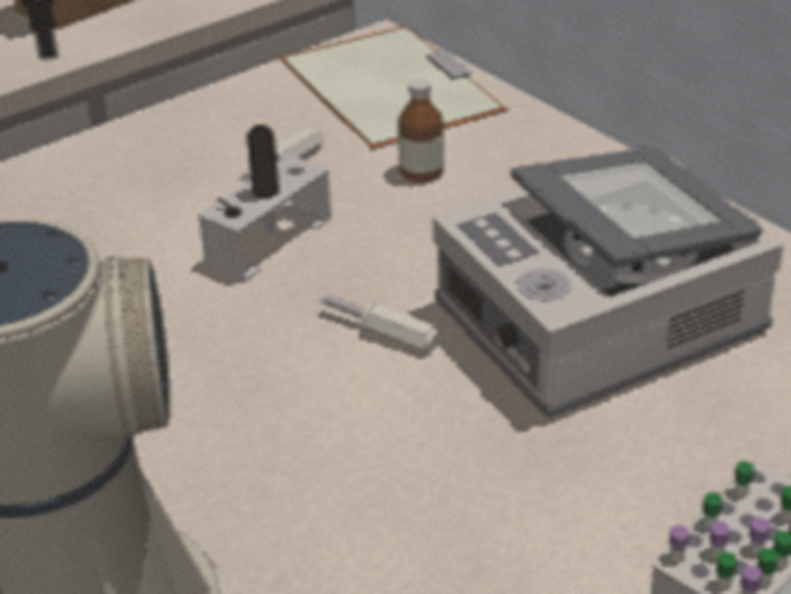

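View pics/top_end.png

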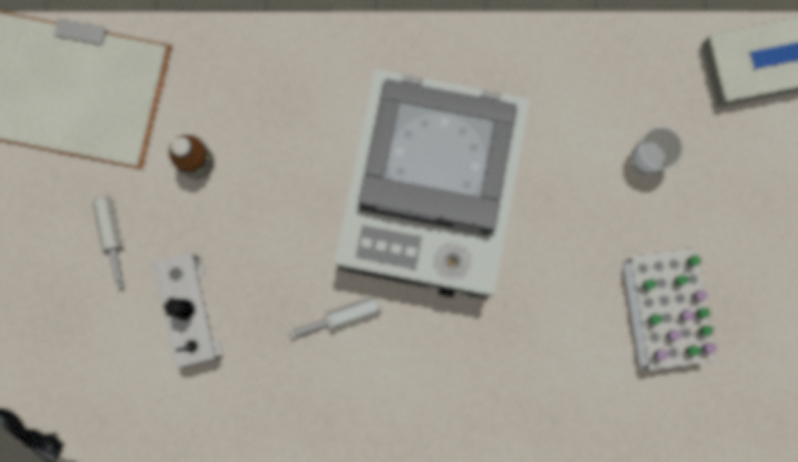

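The end pictures show the black driver upright in the middle hole (side (262,160), top (180,308)). The lid is ajar, the bottle, beaker and rack are where they were, and the gripper is clear. I hand in.

```bash
python3 - <<'E'
from workcell import hand_in
print(hand_in())
E
```

```text
the job is handed in; nothing more can be done
None
```

The lid is ajar and the black screwdriver is back upright in the middle hole of its stand. I handed the job in at about 32 s of the 72 s allowed.

**What I did:** I took the black driver, regripping twice until the jaws sat on its flats (27.8 mm grip width). I lowered it into the release hole and turned it clockwise in 5° steps, pressing with about 3.5 to 7 N, until the lid sprang up.

**Last checks:** The final pictures show the lid ajar and the driver upright in the stand. By eye, the bottle, beaker and tube rack are where they were. The gripper is clear of everything.

**What did not go as expected:**
- **Slot search:** I felt no separate drop into the slot. The first contact was already at the seated depth of 24 mm, so the blade appears to have met the slot straight away, and the lid let go after 50 to 70° of turning.
- **Decoys:** Both grey screwdrivers were standing at the start and had toppled by the time I first looked, during my first arm move. The wrist force stayed near zero, so I believe they fell by themselves. They lie flat on the bench.
- **Force when putting it back:** The collar met the stand with about 13 N for a moment. I eased off to about 2 N before opening the gripper.

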